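# Put the helmet-fitting counter back in order

## Task

Tidy the helmet-fitting counter: stand the slim bottle upright in the narrow cup and the fat round tin upright, lid up, in the wide cup, slip the tape roll flat over the spindle, and lay the brush bristles-down in its long tray, each fully down in its own holder. Do not knock over or push aside the little white cup of screws that stands among them.

Things in the scene. Friction and masses are not known exactly. Their poses are not given: they have to be found in the camera images.
- bottle: Loose slim white drip bottle, standing: body 28 mm in diameter and straight up to 60 mm, narrow black cap 16 mm in diameter from 68 to 84 mm (the top). About 60 g. Origin: centre of its underside, z up its axis.
- tin: Loose fat round metal polish tin, standing: 54 mm in diameter, straight sides, 60 mm high. About 140 g. Origin: centre of its underside, z up its axis.
- roll: Loose roll of brown tape lying flat: ring of 60 mm outer diameter, hole 40 mm, 25 mm high. About 60 g. Origin: centre of its underside (in the middle of the hole), z along its axis, up.
- brush: Loose hand brush lying bristles down: wooden back 130 mm long (its x), 30 mm wide (its y), from 12 to 30 mm above the counter, over a rigid black bristle block 120 x 26 mm. About 90 g. Origin: centre of its underside; it may lie either way round in its tray.
- slim_cup: Narrow open grey cup fixed to the counter, the holder of the slim bottle: 44 mm inner and 52 mm outer diameter, rim 24 mm above the counter, inner floor (dark) at 5 mm. Origin: centre of its underside on the counter.
- wide_cup: Wide open grey cup fixed to the counter, the holder of the tin: 72 mm inner and 80 mm outer diameter, rim 24 mm above the counter, inner floor (dark) at 5 mm. Origin: centre of its underside on the counter.
- spindle: Tape spindle fixed to the counter, the holder of the roll: grey round base 76 mm in diameter and 6 mm thick, with an upright steel post 20 mm in diameter at its centre, narrowing at the tip, top at 46 mm. Origin: centre of its underside on the counter.
- brush_tray: Long grey tray fixed to the counter, the holder of the brush: 160 mm long (its x) and 60 mm wide (its y), dark floor 4 mm thick, lips up to 14 mm above the counter at both ends (150 mm between) and along both sides (48 mm between) near the ends; the middle 90 mm of both sides has no lip, leaving room for the fingers. Origin: centre of its underside on the counter.
- screw_cup: Loose little white cup of screws, 50 mm in diameter at the rim, 45 mm high, standing among the other things; not to be disturbed. Origin: centre of its underside, z up.
Mind the look-alikes: they are no part of the job. What is shaped like the spindle but green, purple or turquoise is not meant.

How it is judged:
By the outcome, as a careful person would: the job done as asked, in the order asked, and still so for the second after the job is handed in, with the robot touching nothing.
It also fails if it takes over 109 s, if anything falls off the work surface, if the arm or the gripper's body presses on something with over 40 N, if the wrist force passes 120 N, or if a joint passes its speed limit or range.

## Robot

A 7-joint arm with a two-finger parallel gripper is mounted at the origin on the work surface. World frame = base frame: x ahead of the robot, y to its left, z up, the work surface at z = 0. Lengths are in m, angles in degrees, forces in N, time in s.
With the tool pointing down it reaches from about 0.425 to 0.875 m from the base axis. Payload 4.7 kg.
Tool frame: the origin (TCP) lies at the very end of the fingers, on their centre line; the grasp point (between the pads) lies 19 mm behind it; z points along the fingers, y is the line along which they close (so a half turn about z gives the same grasp; the last joint's range is limited). The gripper opens to 87 mm and grips with 3 to 60 N. Pads are 19 mm wide; open, the fingers measure 117 mm over their backs; the gripper's body (75 mm by 190 mm) begins 51 mm behind the grasp point.
Start: joints at [-68.062, 18.392, -4.016, 83.108, 1.295, 78.541, -3.26], TCP at [0.234, 0.606, 0.187] pointing down, gripper open.
Joint ranges: [-163.93, 163.93], [-17.29, 119.83], [-79.2, 71.16], [3.27, 140.29], [-89.18, 269.18], [5.43, 117.66], [-154.24, 154.24]. Speed limits (degrees/s): [147.25, 147.25, 180, 180, 180, 180, 180].

## Interface

Orientations are given as [roll, pitch, yaw] about the fixed x, y, z axes, in that order (R = Rz(yaw) Ry(pitch) Rx(roll)).
In Python, from cell import telemetry, cams, env gives the robot as it stands.
- The arm moves only by the tool arm_command, never from a script. Its argument "series" is text: rows parted by semicolons, each of 5 numbers parted by spaces: the shift along the tool's x, y, z in mm, then the turn about the tool's z in rad, then the closure in counts, from 0 (fully open) to 255 (shut). A call has 1 to 20 rows; each row shifts and turns the commanded pose from where the row before left it, along the tool's axes as they then stand; what a row does not reach is not made up. A row lasts 1/12 s, in which the tool goes at most 41.7 mm and 7.16 degrees, less where a joint would pass 70% of its speed; a pose out of reach is approached as far as the arm can. A call is refused whole if a number of a shift passes 41.7 or a number of a turn 0.125, either way. A call with a gripper value outside its range is refused whole. The fingers move at their own pace and stop on an object; "squeeze" is the grip in N (left out, the last holds). Time passes only in rows, so rows that do not move let the fingers close. It gives the time, the measured TCP pose, the force, the opening and the grip force at its end, in the units of the state.
- telemetry.get_obs(): the state, without advancing time (a new reading comes with each control period).
- cams.read_camera(name): name is "side" or "top" or "wrist"; returns the picture (480x640x3 uint8, blue, green, red); there is no depth.
- cams.calibration(name): a dict with "K" (3x3 intrinsics, pixels), "origin" and "rotation" of the camera in the world; the wrist camera has in their place "hand_eye" (4x4, takes a point from camera to tool coordinates, whose origin is the TCP and whose axes are the flange's). Camera axes: x right, y down, z forward; pixel columns grow to the right and rows downward; lengths in m; the calibration is good to about 2 mm. A picture is of the moment at which its call begins: read the wrist's pose just before it. calibration takes no time and is no camera call.
- env.sign_off(): hands the job in; it is judged then, once.
The state is a dict: "time_s": time; "qpos": joint angles; "joint_velocities": joint speeds; "effort": joint torques, N m; "tool_pos": TCP position; "tool_rot": TCP orientation; "force": force on the tool from outside, world axes, zero at the start; "wrist_torque": the same for the moment, N m; "grip_width": finger opening in m; "grasp_force": force on a finger pad.
Only numpy, scipy, OpenCV 4.12 (cv2) and the standard library are available. Lean on these libraries where they do the work, as an engineer would, in place of code of your own. Each camera call takes 0.05 s, during which the arm holds its last target. There are 200 camera calls.

## Working session

There is one attempt and no reset: what is moved stays moved. The work goes in short steps, Python scripts to look and compute and a tool call to move; the robot and the scene stay as the last step left them, time stands still between calls to the robot, and variables do not carry over. Pictures are saved under pics/ and viewed, at most 14 in all, crops included, and the job is handed in when it is done.

Besides the shell and the picture viewer there is one more tool, called after "Request:" by a JSON object that holds its "op" and its "data", one argument or row to a line. arm_command: Moves the arm, as the interface text tells. Its arguments: {"type":"object","properties":{"series":{"type":"string"},"squeeze":{"type":"number"}},"required":["series"]}

```bash
ls; mkdir -p pics; python3 - <<'E'
from cell import telemetry, cams, env
import cv2
o=telemetry.get_obs();print(o)
for n in("top","side"):
    cv2.imwrite(f"pics/{n}0.png",cams.read_camera(n));c=cams.calibration(n);print(n,c)
print(cams.calibration("wrist"))
E
```

```text
pics
{'time_s': 0.0, 'qpos': array([-68.06095471,  18.44017437,  -4.01557279,  83.17621811,
         1.29520843,  78.54254824,  -3.26069311]), 'joint_velocities': array([0.02328095, 0.00757485, 0.02783592, 0.04572123, 0.00719772,
       0.00204754, 0.03064704]), 'effort': array([ 3.02434291e-04, -4.91294003e+01, -4.03856384e-01, -3.12529135e+01,
       -6.40573818e-02,  4.35344561e-02,  1.59770711e-04]), 'tool_pos': array([0.23414718, 0.60566744, 0.18573745]), 'tool_rot': array([-1.79886320e+02,  6.10873111e-03,  1.58870127e+02]), 'force': array([-0.51620706,  0.18253522,  0.23319841]), 'wrist_torque': array([-0.03537503, -0.0134236 ,  0.01316929]), 'grasp_force': 0.0, 'grip_width': 0.08709451723192858}
top {'K': array([[557.60614779,   0.        , 319.19602123],
       [  0.        , 557.60614779, 241.46982058],
       [  0.        ,   0.        ,   1.        ]]), 'origin': array([ 0.28592405, -0.02502753,  1.09235349]), 'rotation': array([-168.33474956,    0.24392467,  -90.13778097])}
side {'K': array([[477.49406101,   0.        , 313.89733605],
       [  0.        , 477.49406101, 238.13470565],
       [  0.        ,   0.        ,   1.        ]]), 'origin': array([ 0.14680929, -0.85990855,  0.7482485 ]), 'rotation': array([-127.46586507,    0.55986386,  -24.50637592])}
{'K': array([[398.07572348,   0.        , 328.82305691],
       [  0.        , 398.07572348, 237.4532638 ],
       [  0.        ,   0.        ,   1.        ]]), 'hand_eye': array([[-2.79100473e-04, -9.67160986e-01, -2.54164413e-01,
         6.94526216e-02],
       [ 9.99999907e-01, -3.53604060e-04,  2.47444572e-04,
        -1.18457030e-03],
       [-3.29192305e-04, -2.54164320e-01,  9.67160995e-01,
        -1.97960286e-01],
       [ 0.00000000e+00,  0.00000000e+00,  0.00000000e+00,
         1.00000000e+00]])}
```

View pics/top0.png

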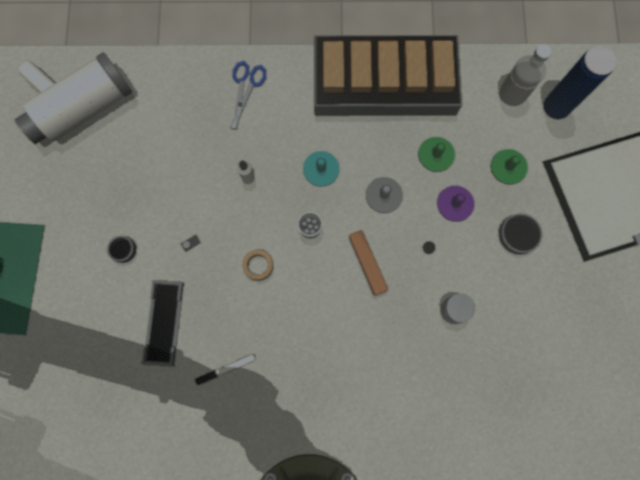

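View pics/side0.png

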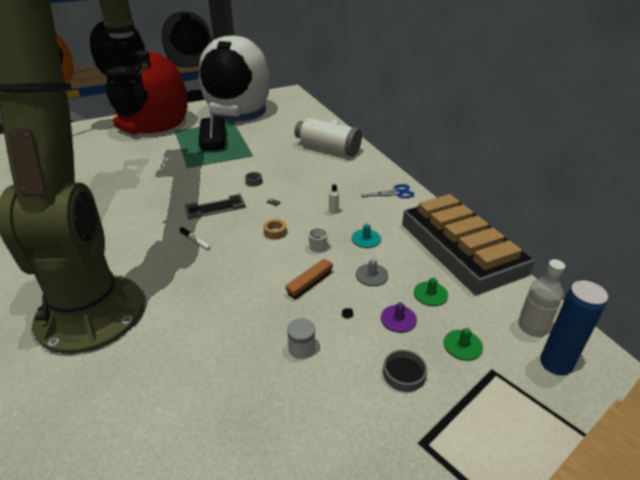

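The top view shows bottle ~(246,172), tin (460,308), roll (258,265), brush (368,263), slim cup (121,249), wide cup (521,233), grey spindle (384,194), tray (163,322) and screw cup (310,225). The side view agrees. Next I zoom in on the ROIs.

```bash
cat > h.py <<'E'
import numpy as np, cv2
from scipy.spatial.transform import Rotation as R
from cell import telemetry, cams, env
def pose(n,o=None):
    c=cams.calibration(n)
    if n!="wrist": return c["K"],np.array(c["origin"]),R.from_euler("xyz",c["rotation"],degrees=True).as_matrix()
    o=o or telemetry.get_obs(); H=np.array(c["hand_eye"]); Rt=R.from_euler("xyz",o["tool_rot"],degrees=True).as_matrix()
    return c["K"],o["tool_pos"]+Rt@H[:3,3],Rt@H[:3,:3]
def px2w(P,u,v,z):
    K,o,Rm=P; d=Rm@np.linalg.inv(K)@np.array([u,v,1.]); return o+d*(z-o[2])/d[2]
def w2px(P,p):
    K,o,Rm=P; q=K@(Rm.T@(np.array(p)-o)); return q[:2]/q[2]
E
python3 - <<'E'
from h import *
im=cv2.imread("pics/top0.png"); P=pose("top")
for n,u,v,z in [("bottle cap",244,166,.084),("tin",460,308,.06),("roll",258,265,.025),("brush",368,263,.03),("slim",121,249,.024),("wide",521,233,.024),("spin",384,194,.006),("tray",163,322,.01),("screw",310,225,.045)]:
    p=px2w(P,u,v,z); print(n,p.round(3),np.hypot(*p[:2]).round(3))
c=[(246,172),(460,308),(258,265),(368,263),(121,249),(521,233),(384,194),(163,322),(310,225)]
T=[cv2.resize(im[v-50:v+50,u-50:u+50],(200,200),interpolation=cv2.INTER_CUBIC)if i in(3,7) else cv2.resize(im[v-25:v+25,u-25:u+25],(200,200),interpolation=cv2.INTER_CUBIC) for i,(u,v) in enumerate(c)]
cv2.imwrite("pics/m.png",np.vstack([np.hstack(T[i:i+3]) for i in(0,3,6)]))
E
```

```text
bottle cap [0.641 0.121 0.084] 0.652
tin [ 0.373 -0.28   0.06 ] 0.467
roll [0.46  0.098 0.025] 0.47
brush [ 0.463 -0.115  0.03 ] 0.477
slim [0.493 0.366 0.024] 0.614
wide [ 0.522 -0.416  0.024] 0.668
spin [ 0.608 -0.152  0.006] 0.627
tray [0.352 0.28  0.01 ] 0.45
screw [ 0.535 -0.003  0.045] 0.535
```

View pics/m.png

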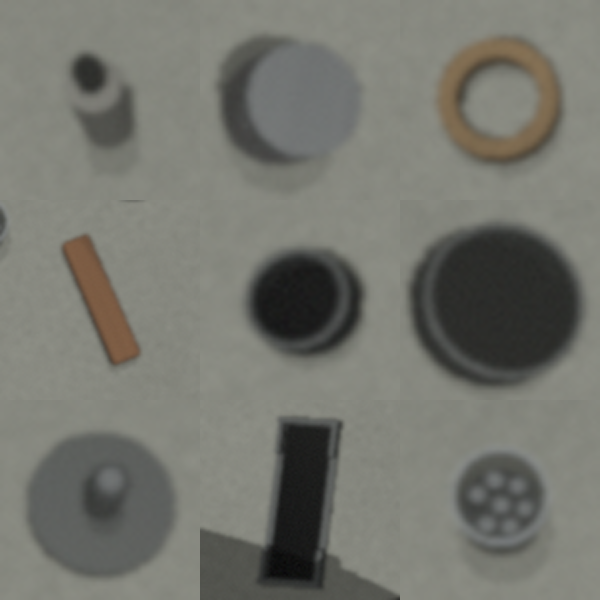

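```bash
cat >> h.py <<'E'
def go(x,y,yaw=None,step=35,turnmax=.12):
    "print turn rows and tool-frame shift (after turn) from the current measured pose"
    o=telemetry.get_obs(); p=o["tool_pos"]; r=o["tool_rot"]; y0=r[2]; print("now",o["time_s"],p.round(4),r.round(1),o["grip_width"].round(4))
    yaw=y0 if yaw is None else yaw
    t=-np.radians((yaw-y0+180)%360-180); n=int(np.ceil(abs(t)/turnmax)) if abs(t)>.01 else 0
    if n: print("turn",n,"x",round(t/n,4))
    a=np.radians(yaw); d=np.array([x-p[0],y-p[1]])*1000
    s=np.array([[np.cos(a),np.sin(a)],[np.sin(a),-np.cos(a)]])@d; m=max(1,int(np.ceil(np.hypot(*s)/step)))
    print("shift tool xy",s.round(1),"=",m,"x",(s/m).round(2))
E
python3 - <<'E'
from h import *
P=pose("top")
for n,u,v,z in [("bottle cap",243.6,163.8,.084),("tin",460.7,308,.06),("roll",258,264.5,.025),("slim",121.5,249,.024),("wide",522,233,.024),("spin",384,195,.006),("post",385.5,189,.046),("screw",310,224,.045)]:
    p=px2w(P,u,v,z); print(n,p.round(4),np.degrees(np.arctan2(p[1],p[0])).round(1))
for n,u,v,du,dv,z in [("brush",368.5,262.5,24.5,60.5,.03),("tray",163,323,-10,83,.014)]:
    p=px2w(P,u,v,z);d=px2w(P,u-du/2,v-dv/2,z)-px2w(P,u+du/2,v+dv/2,z); print(n,p.round(4),np.degrees(np.arctan2(d[1],d[0])).round(1),np.linalg.norm(d).round(3))
p=px2w(P,243.6,163.8,.084)
go(p[0],p[1],110)
E
```

```text
bottle cap [0.6455 0.1222 0.084 ] 10.7
tin [ 0.373  -0.2816  0.06  ] -37.1
roll [0.4611 0.0978 0.025 ] 12.0
slim [0.4928 0.3653 0.024 ] 36.6
wide [ 0.5221 -0.4184  0.024 ] -38.7
spin [ 0.6058 -0.1523  0.006 ] -14.1
post [ 0.6062 -0.1508  0.046 ] -14.0
screw [ 0.5367 -0.0034  0.045 ] -0.4
brush [ 0.4635 -0.1161  0.03  ] 20.7 0.127
tray [0.3498 0.2792 0.014 ] -3.9 0.158Traceback (most recent call last):
  File "<stdin>", line 8, in <module>
  File "h.py", line 15, in go
    o=telemetry.get_obs(); p=o["tool_pos"]; r=o["tool_rot"]; y0=r[2]; print("now",o["time_s"],p.round(4),r.round(1),o["grip_width"].round(4))
                                                                                                                    ^^^^^^^^^^^^^^^^^^^^^
AttributeError: 'float' object has no attribute 'round'
```

```bash
sed -i 's/o\["grip_width"\].round(4)/round(o["grip_width"],4)/' h.py; python3 -c "
from h import *
go(.6455,.1222,100)"
```

```text
now 0.1 [0.2342 0.6058 0.1859] [-179.9    0.   158.9] 0.0869
turn 9 x 0.1142
shift tool xy [-547.7  321.1] = 19 x [-28.82  16.9 ]
```

Request:
{"op": "arm_command", "data": {
  "series": "0 0 0 0.114 0;0 0 0 0.114 0;0 0 0 0.114 0;0 0 0 0.114 0;0 0 0 0.114 0;0 0 0 0.114 0;0 0 0 0.114 0;0 0 0 0.114 0;0 0 0 0.116 0;-28.8 16.9 0 0 0;-28.8 16.9 0 0 0;-28.8 16.9 0 0 0;-28.8 16.9 0 0 0;-28.8 16.9 0 0 0;-28.8 16.9 0 0 0;-28.8 16.9 0 0 0;-28.8 16.9 0 0 0;-28.8 16.9 0 0 0;-28.8 16.9 0 0 0;-28.8 16.9 0 0 0",
  "squeeze": 20
}}

```text
time_s: 1.77
tool_pos: [0.4729, 0.3249, 0.1866]
tool_rot: [-180.0, 0.0, 100.0]
force: [0.3, 0.1, 0.5]
grip_width: 0.087
grasp_force: 0.0
```

Request:
{"op": "arm_command", "data": {
  "series": "-28.8 16.9 0 0 0;-28.8 16.9 0 0 0;-28.8 16.9 0 0 0;-28.8 16.9 0 0 0;-28.8 16.9 0 0 0;-28.8 16.9 0 0 0;-28.8 16.9 0 0 0;-28.8 16.9 0 0 0;0 0 0 0 0;0 0 0 0 0"
}}

```text
time_s: 2.6
tool_pos: [0.6459, 0.1198, 0.186]
tool_rot: [-179.9, 0.1, 99.7]
force: [-0.8, 0.4, -0.3]
grip_width: 0.0872
grasp_force: 0.0
```

```bash
python3 -c "
from h import *
go(.6455,.1222,100)
P=pose('wrist'); im=cams.read_camera('wrist'); cv2.imwrite('pics/w1.png',im)
print(w2px(P,[.6455,.1222,.084]),w2px(P,[.6455,.1222,.0]))"
```

```text
now 2.6 [0.6459 0.1198 0.186 ] [-1.799e+02  1.000e-01  9.970e+01] 0.0872
shift tool xy [ 2.4 -0. ] = 1 x [ 2.45 -0.  ]
[329.94973087 221.12470818] [329.81000886 202.53509441]
```

View pics/w1.png

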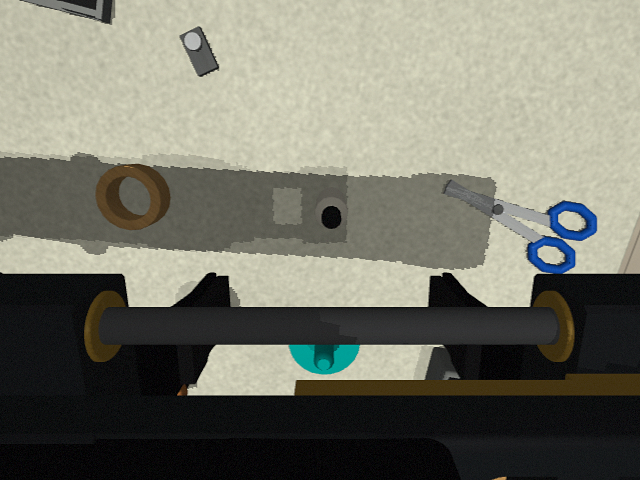

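The cap is at (331,217) against a predicted (330,221), so the bottle lies ~5 mm along tool +x. I descend.

Request:
{"op": "arm_command", "data": {
  "series": "5 0 0 0 0;0 0 30 0 0;0 0 30 0 0;0 0 30 0 0;0 0 30 0 0;0 0 25 0 0;0 0 13 0 0;0 0 0 0 0;0 0 0 0 200;0 0 0 0 220;0 0 0 0 220;0 0 0 0 220;0 0 0 0 220;0 0 0 0 220;0 0 0 0 220;0 0 0 0 220",
  "squeeze": 20
}}

```text
time_s: 3.98
tool_pos: [0.6445, 0.1279, 0.029]
tool_rot: [180.0, -0.0, 100.0]
force: [-1.0, 0.2, -0.2]
grip_width: 0.0414
grasp_force: 0.0
```

Request:
{"op": "arm_command", "data": {
  "series": "0 0 0 0 230;0 0 0 0 230;0 0 0 0 230;0 0 0 0 230;0 0 0 0 230;0 0 -15 0 230;0 0 -25 0 230;0 0 -30 0 230;0 0 0 0 230"
}}

```text
time_s: 4.73
tool_pos: [0.6482, 0.1284, 0.105]
tool_rot: [179.5, -0.1, 100.0]
force: [1.8, 0.4, 1.1]
grip_width: 0.015
grasp_force: 20.0
```

```bash
python3 -c "
from h import *
go(.4928,.3653,100)"
```

```text
now 4.7333 [0.6482 0.1284 0.105 ] [ 1.795e+02 -1.000e-01  1.000e+02] 0.015
shift tool xy [ 260.3 -111.9] = 9 x [ 28.92 -12.43]
```

```bash
python3 -c "
from h import *
a=cams.read_camera('wrist')[60:360,200:460]
P=pose('side');u,v=w2px(P,[.648,.128,.08]).astype(int);s=cams.read_camera('side')[v-50:v+50,u-50:u+50]
cv2.imwrite('pics/g1.png',np.hstack([a,cv2.resize(s,(300,300),interpolation=2)]))"
```

```text
(no output)
```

View pics/g1.png

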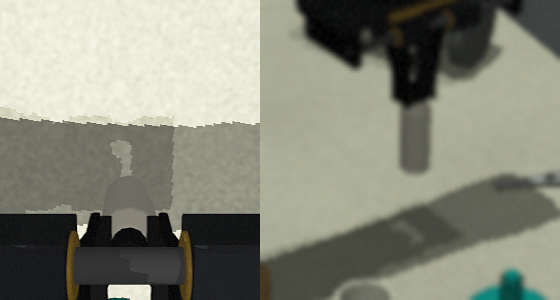

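```bash
python3 -c "
from h import *
o=telemetry.get_obs();p=o['tool_pos'];print(p)
P=pose('side');u,v=w2px(P,[.648,.128,.08]).astype(int);print('bottom px',u-50+51.7,v-50+57)
W=pose('wrist')
for z in np.arange(.0,.1,.01): print(z.round(2),w2px(P,[p[0],p[1],z]).round(1),w2px(W,[p[0],p[1],z]).round(1),w2px(W,[p[0],p[1]+.014,z]).round(1))
go(.4928,.3653,120)"
```

```text
[0.64534129 0.12799909 0.1001761 ]
bottom px 334.7 191
0.0 [332.2 209.8] [329.5 225. ] [332.7 207.3]
0.01 [332.3 206.8] [329.5 228. ] [332.8 209.7]
0.02 [332.3 203.8] [329.6 231.2] [333.  212.4]
0.03 [332.4 200.8] [329.7 234.6] [333.2 215.2]
0.04 [332.4 197.7] [329.7 238.3] [333.4 218.2]
0.05 [332.5 194.6] [329.8 242.3] [333.6 221.4]
0.06 [332.5 191.5] [329.9 246.5] [333.9 224.9]
0.07 [332.6 188.3] [330.  251.1] [334.1 228.7]
0.08 [332.6 185.1] [330.1 256.1] [334.4 232.8]
0.09 [332.7 181.9] [330.2 261.6] [334.7 237.3]
now 4.8333 [0.6453 0.128  0.1002] [179.9  -0.  100. ] 0.0152
turn 3 x -0.1166
shift tool xy [281.8 -13.5] = 9 x [31.31 -1.49]
```

Request:
{"op": "arm_command", "data": {
  "series": "0 0 -17 0 230;0 0 -17 0 230;13 -5.5 0 0 230;26 -10.9 0 0 230;26 -10.9 0 0 230;26 -10.9 0 0 230;26 -10.9 0 0 230;26 -10.9 0 0 230;26 -10.9 0 0 230;26 -10.9 0 0 230;26 -10.9 0 0 230;26 -10.9 0 0 230;13 -5.4 0 0 230;0 0 0 0 230;0 0 0 0 230"
}}

```text
time_s: 6.08
tool_pos: [0.4911, 0.365, 0.1316]
tool_rot: [-179.9, 0.1, 100.1]
force: [1.5, -0.6, -0.2]
grip_width: 0.0151
grasp_force: 20.0
```

```bash
python3 -c "
from h import *
go(.4928,.3653)
W=pose('wrist');S=pose('side');p=telemetry.get_obs()['tool_pos']
a=cams.read_camera('wrist')[60:360,180:480]
u,v=w2px(S,[.4928,.3653,.06]).astype(int);print('side crop org',u-50,v-50)
s=cams.read_camera('side')[v-50:v+50,u-50:u+50]
print('cup rim px (full)',w2px(W,[.4928,.3653,.024]),w2px(S,[.4928,.3653,.024]))
for z in (.06,.07,.08,.09,.1): print(z,w2px(S,[*p[:2],z]),w2px(W,[*p[:2],z]))
cv2.imwrite('pics/g2.png',np.hstack([a,cv2.resize(s,(300,300),interpolation=2)]))"
```

```text
now 6.0833 [0.4911 0.365  0.1316] [-1.799e+02  1.000e-01  1.001e+02] 0.0151
shift tool xy [-0.   1.7] = 1 x [-0.04  1.73]
side crop org 201 114
cup rim px (full) [332.1901747  222.66881217] [252.14049734 175.44336599]
0.06 [250.54803982 165.01870494] [330.06498944 233.93401958]
0.07 [250.24204122 162.0191812 ] [330.09118262 237.59615277]
0.08 [249.93339435 158.99369795] [330.11933331 241.53197121]
0.09 [249.62206467 155.9419167 ] [330.14966948 245.77334616]
0.1 [249.30801706 152.86349309] [330.18245591 250.35729735]
```

View pics/g2.png

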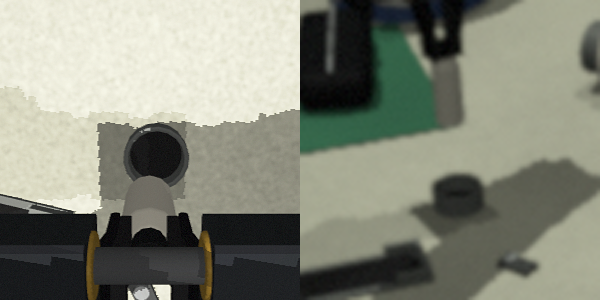

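```bash
python3 -c "
from h import *
from scipy.optimize import least_squares
o=telemetry.get_obs();W=pose('wrist',o);S=pose('side');p=o['tool_pos'];a=np.radians(o['tool_rot'][2])
ex=np.array([np.cos(a),np.sin(a),0]);b=p*[1,1,0]
cd=(S[1]-p)*[1,1,0];cd/=np.linalg.norm(cd)
def f(q,pr=0):
    dx,zb,t=q; ax=np.array([*(np.sin(t)*ex[:2]),np.cos(t)]); perp=np.cos(t)*ex-np.array([0,0,np.sin(t)])
    B=b+ex*dx+[0,0,zb]
    r=[w2px(W,B+.014*perp)[1]-236, w2px(S,B+.014*cd)[1]-156.5, w2px(W,B+.084*ax+.008*perp)[1]-288]
    return r
s=least_squares(f,[0,.09,0],x_scale=[.01,.01,.1]);print(s.x,s.fun)
dx,zb,t=s.x;print('deg',np.degrees(t),'cap top dx',dx+.084*np.sin(t),'z rel TCP',zb+.084*np.cos(t)-p[2])
P=pose('wrist');print('cup',px2w(P,336.5,214,.024),px2w(P,329,298,.17)-p, p)"
```

```text
[-0.00588501  0.09852696  0.07714783] [ 5.68434189e-14  2.84217094e-14 -5.68434189e-14]
deg 4.420244789114821 cap top dx 0.0005889809225476123 z rel TCP 0.04998799076589594
cup [0.49716184 0.3704083  0.024     ] [-0.0005521  -0.00090522  0.03771088] [0.49314598 0.36287114 0.13228912]
```

Request:
{"op": "arm_command", "data": {
  "series": "9 4 0 0 230;0 0 20 0 230;0 0 25 0 230;0 0 17 0 230;0 0 0 0 230;0 0 0 0 230"
}}

```text
time_s: 6.68
tool_pos: [0.4949, 0.3735, 0.0701]
tool_rot: [-179.9, 0.1, 99.9]
force: [0.4, 0.3, 0.4]
grip_width: 0.0151
grasp_force: 20.0
```

```bash
python3 -c "
from h import *
p=telemetry.get_obs()['tool_pos'];print(p)
a=cams.read_camera('wrist')[60:360,180:480]
S=pose('side');u,v=w2px(S,[.4928,.3653,.06]).astype(int)
s=cams.read_camera('side')[v-50:v+50,u-50:u+50]
cv2.imwrite('pics/g3.png',np.hstack([a,cv2.resize(s,(300,300),interpolation=2)]))"
```

```text
[0.49485433 0.37354723 0.07013141]
```

View pics/g3.png

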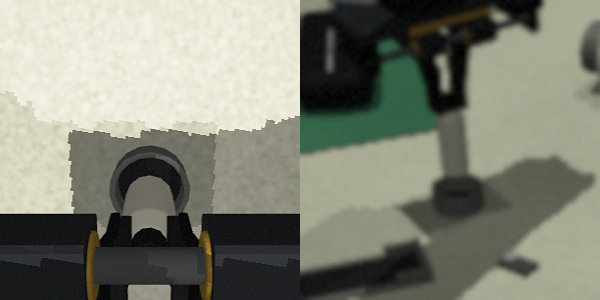

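Request:
{"op": "arm_command", "data": {
  "series": "3 0 0 0 230;0 0 12 0 230;0 0 8 0 230;0 0 6 0 230;0 0 3 0 230;0 0 0 0 230"
}}

```text
time_s: 7.28
tool_pos: [0.4932, 0.3769, 0.0404]
tool_rot: [-179.9, 0.1, 100.0]
force: [-0.3, -1.0, -0.5]
grip_width: 0.015
grasp_force: 20.0
```

Request:
{"op": "arm_command", "data": {
  "series": "0 0 2 0 230;0 0 2 0 230;0 0 0 0 230"
}}

```text
time_s: 7.53
tool_pos: [0.494, 0.3775, 0.0377]
tool_rot: [-180.0, 0.0, 100.0]
force: [-0.1, -0.2, -0.5]
grip_width: 0.0152
grasp_force: 20.0
```

Request:
{"op": "arm_command", "data": {
  "series": "0 0 1.5 0 230;0 0 1.5 0 230;0 0 0 0 230"
}}

```text
time_s: 7.78
tool_pos: [0.4948, 0.3784, 0.0369]
tool_rot: [179.9, -0.1, 100.0]
force: [-2.3, -1.0, 7.5]
grip_width: 0.015
grasp_force: 20.1
```

Request:
{"op": "arm_command", "data": {
  "series": "0 0 0 0 200;0 0 0 0 180;0 0 0 0 140;0 0 0 0 100;0 0 0 0 60;0 0 0 0 0;0 0 0 0 0;0 0 0 0 0;0 0 -15 0 0;0 0 -30 0 0;0 0 -30 0 0;0 0 -30 0 0;0 0 -30 0 0;0 0 0 0 0"
}}

```text
time_s: 8.95
tool_pos: [0.4972, 0.3799, 0.1772]
tool_rot: [179.4, -0.4, 100.0]
force: [0.3, 0.5, 0.8]
grip_width: 0.086
grasp_force: 0.0
```

```bash
python3 -c "
from h import *
a=cams.read_camera('wrist')[60:360,180:480]
S=pose('side');u,v=w2px(S,[.4928,.3653,.06]).astype(int)
s=cams.read_camera('side')[v-50:v+50,u-50:u+50]
cv2.imwrite('pics/g4.png',np.hstack([a,cv2.resize(s,(300,300),interpolation=2)]))
go(.53,-.15,52); go(.373,-.2816,52)"
```

```text
now 9.05 [0.4948 0.3782 0.1715] [ 1.798e+02 -1.000e-01  1.000e+02] 0.0867
turn 7 x 0.1196
shift tool xy [-394.5  353. ] = 16 x [-24.66  22.06]
now 9.05 [0.4948 0.3782 0.1715] [ 1.798e+02 -1.000e-01  1.000e+02] 0.0867
turn 7 x 0.1196
shift tool xy [-594.9  310.3] = 20 x [-29.75  15.51]
```

View pics/g4.png

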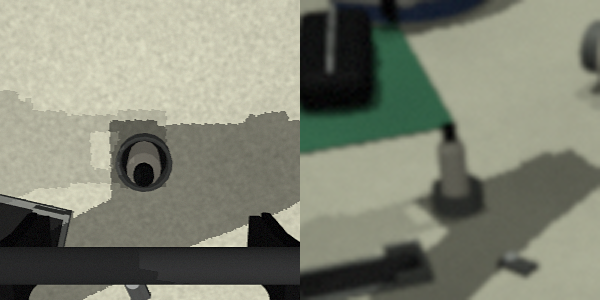

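The bottle stands in the cup: cap at crop (143,174), cup ring around it. Now the tin.

Request:
{"op": "arm_command", "data": {
  "series": "0 0 0 0.12 0;0 0 0 0.12 0;0 0 0 0.12 0;0 0 0 0.12 0;0 0 0 0.12 0;0 0 0 0.12 0;0 0 0 0.12 0;-24.7 22.1 0 0 0;-24.7 22.1 0 0 0;-24.7 22.1 0 0 0;-24.7 22.1 0 0 0;-24.7 22.1 0 0 0;-24.7 22.1 0 0 0;-24.7 22.1 0 0 0;-24.7 22.1 0 0 0;-24.7 22.1 0 0 0;-24.7 22.1 0 0 0;-24.7 22.1 0 0 0;-24.7 22.1 0 0 0;-24.7 22.1 0 0 0"
}}

```text
time_s: 10.72
tool_pos: [0.5202, -0.0538, 0.1684]
tool_rot: [-179.9, 0.1, 51.9]
force: [0.7, -0.6, 0.2]
grip_width: 0.0871
grasp_force: 0.0
```

Request:
{"op": "arm_command", "data": {
  "series": "-24.7 22.1 0 0 0;-24.7 22.1 0 0 0;-24.7 22.1 0 0 0;-28.6 -6.1 0 0 0;-28.6 -6.1 0 0 0;-28.6 -6.1 0 0 0;-28.6 -6.1 0 0 0;-28.6 -6.1 0 0 0;-28.6 -6.1 0 0 0;-28.6 -6.1 0 0 0;0 0 0 0 0;0 0 0 0 0"
}}

```text
time_s: 11.72
tool_pos: [0.369, -0.283, 0.1689]
tool_rot: [-179.9, -0.1, 51.7]
force: [1.3, 0.4, 0.2]
grip_width: 0.0868
grasp_force: 0.0
```

```bash
python3 -c "
from h import *
go(.373,-.2816)
W=pose('wrist'); im=cams.read_camera('wrist')
print('pred',w2px(W,[.373,-.2816,.06]))
cv2.imwrite('pics/t1.png',im)"
```

```text
now 11.7167 [ 0.369  -0.283   0.1689] [-1.799e+02 -1.000e-01  5.170e+01] 0.0868
shift tool xy [3.5 2.3] = 1 x [3.54 2.27]
pred [331.79866694 217.90591041]
```

View pics/t1.png

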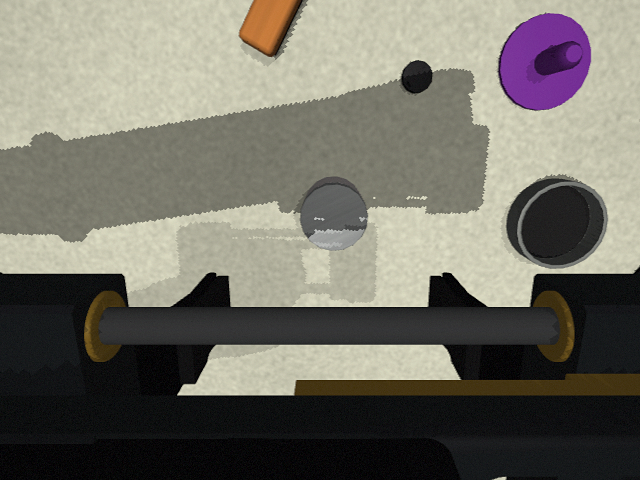

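Tin top is at (334,217) and the prediction was (332,218), so they match; wide cup rim centre ~(562,223).

Request:
{"op": "arm_command", "data": {
  "series": "3.5 3.5 0 0 0;0 0 30 0 0;0 0 30 0 0;0 0 30 0 0;0 0 28 0 0;0 0 15 0 0;0 0 6 0 0;0 0 0 0 0;0 0 0 0 255;0 0 0 0 255;0 0 0 0 255;0 0 0 0 255;0 0 0 0 255;0 0 0 0 255;0 0 0 0 255;0 0 0 0 255;0 0 0 0 255;0 0 0 0 255",
  "squeeze": 30
}}

```text
time_s: 13.27
tool_pos: [0.3755, -0.282, 0.0308]
tool_rot: [180.0, -0.0, 51.8]
force: [-0.0, 0.5, 0.0]
grip_width: 0.0282
grasp_force: 0.0
```

```bash
python3 -c "
from h import *
o=dict(telemetry.get_obs());print(o['tool_pos'],o['grip_width'],o['grasp_force'])
o['tool_pos']=np.array([.369,-.283,.1689]);o['tool_rot']=np.array([-179.9,-.1,51.7])
W=pose('wrist',o);c=px2w(W,562,223,.024);print('cup wrist',c)
go(.5221,-.4184);go(c[0],c[1])"
```

```text
[ 0.37548672 -0.28204922  0.03083905] 0.028222064722481646 0.0
cup wrist [ 0.52482553 -0.41687785  0.024     ]
now 13.2667 [ 0.3755 -0.282   0.0308] [180.   -0.   51.8] 0.0282
shift tool xy [-16.6 199.5] = 6 x [-2.77 33.25]
now 13.2667 [ 0.3755 -0.282   0.0308] [180.   -0.   51.8] 0.0282
shift tool xy [-13.7 200.7] = 6 x [-2.29 33.45]
```

Request:
{"op": "arm_command", "data": {
  "series": "0 0 0 0 255;0 0 0 0 255;0 0 0 0 255"
}}

```text
time_s: 13.52
tool_pos: [0.3755, -0.282, 0.0308]
tool_rot: [-180.0, -0.0, 51.8]
force: [0.5, -0.5, -0.0]
grip_width: 0.0083
grasp_force: 0.0
```

```bash
python3 -c "
from h import *
a=cams.read_camera('wrist')[60:360,180:480]
S=pose('side');u,v=w2px(S,[.373,-.28,.06]).astype(int)
s=cams.read_camera('side')[v-50:v+50,u-50:u+50]
print(telemetry.get_obs()['grip_width'])
cv2.imwrite('pics/t2.png',np.hstack([a,cv2.resize(s,(300,300),interpolation=2)]))"
```

```text
0.003179257229341219
```

View pics/t2.png

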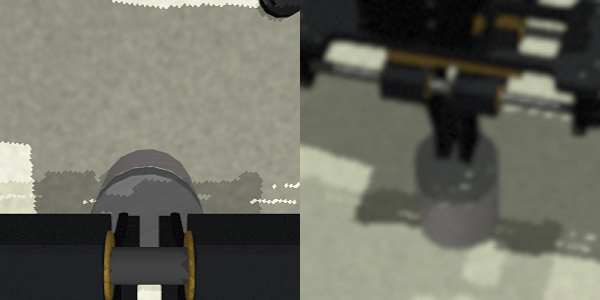

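The fingers are shut above the lid, tips at side crop (455,158). So the real fingertips lie ~30–35 mm above the reported TCP, which also explains why the bottle was held by its cap (15 mm width). I'll touch the 60 mm high lid gently to measure the offset.

Request:
{"op": "arm_command", "data": {
  "series": "0 0 1 0 255;0 0 1 0 255;0 0 0 0 255"
}}

```text
time_s: 13.87
tool_pos: [0.3753, -0.2819, 0.0286]
tool_rot: [-180.0, 0.0, 51.8]
force: [-0.0, 0.7, -0.1]
grip_width: 0.0006
grasp_force: 0.0
```

Request:
{"op": "arm_command", "data": {
  "series": "0 0 1 0 255;0 0 1 0 255;0 0 0 0 255"
}}

```text
time_s: 14.12
tool_pos: [0.3753, -0.282, 0.0266]
tool_rot: [-180.0, 0.0, 51.8]
force: [0.7, 0.3, 0.4]
grip_width: 0.0003
grasp_force: 0.0
```

Request:
{"op": "arm_command", "data": {
  "series": "0 0 1 0 255;0 0 1 0 255;0 0 0 0 255"
}}

```text
time_s: 14.37
tool_pos: [0.3755, -0.2821, 0.0248]
tool_rot: [180.0, -0.0, 51.8]
force: [-1.0, -1.2, 0.2]
grip_width: 0.0006
grasp_force: 0.0
```

Request:
{"op": "arm_command", "data": {
  "series": "0 0 1 0 255;0 0 1 0 255;0 0 0 0 255"
}}

```text
time_s: 14.62
tool_pos: [0.3758, -0.2822, 0.0247]
tool_rot: [-179.9, -0.1, 51.8]
force: [-5.7, 3.4, 21.9]
grip_width: 0.0005
grasp_force: 10.5
```

Contact is at TCP z = 24.7 mm, so the real tips are 35 mm above the reported TCP. I back off, open, and grasp properly with TCP at −7 mm.

Request:
{"op": "arm_command", "data": {
  "series": "0 0 -15 0 0;0 0 -17 0 0;0 0 0 0 0;0 0 0 0 0;0 0 0 0 0;0 0 0 0 0;0 0 0 0 0;0 0 0 0 0;0 0 0 0 0;0 0 0 0 0;0 0 0 0 0;0 0 0 0 0;0 0 0 0 0;0 0 0 0 0;0 0 0 0 0"
}}

```text
time_s: 15.87
tool_pos: [0.3755, -0.2821, 0.0549]
tool_rot: [180.0, -0.0, 51.8]
force: [0.3, -0.6, 0.2]
grip_width: 0.0853
grasp_force: 0.0
```

```bash
python3 -c "
from h import *
go(.373,-.2816);W=pose('wrist');im=cams.read_camera('wrist');print(w2px(W,[.373,-.2816,.06]))
cv2.imwrite('pics/t3.png',im[60:400,150:510])"
```

```text
now 15.8667 [ 0.3755 -0.2821  0.0549] [180.   -0.   51.8] 0.0853
shift tool xy [-1.2 -2.3] = 1 x [-1.2  -2.26]
[324.20286394 272.62200011]
```

View pics/t3.png

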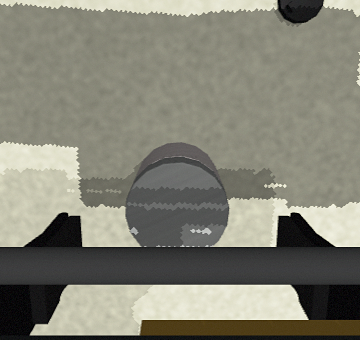

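The tin is centred between the fingers, at full px ~(327,267). Descending.

Request:
{"op": "arm_command", "data": {
  "series": "1 0 20 0 0;0 0 20 0 0;0 0 15 0 0;0 0 7 0 0;0 0 0 0 0;0 0 0 0 255;0 0 0 0 255;0 0 0 0 255;0 0 0 0 255;0 0 0 0 255;0 0 0 0 255;0 0 0 0 255;0 0 0 0 255;0 0 0 0 255;0 0 0 0 255",
  "squeeze": 30
}}

```text
time_s: 17.17
tool_pos: [0.3763, -0.2812, -0.0069]
tool_rot: [-180.0, -0.0, 51.8]
force: [-1.4, 0.4, 5.6]
grip_width: 0.0533
grasp_force: 30.0
```

Request:
{"op": "arm_command", "data": {
  "series": "0 0 -20 0 255;0 0 -25 0 255;0 0 -15 0 255;-1 12 0 0 255;-2.2 25 0 0 255;-2.2 25 0 0 255;-2.2 25 0 0 255;-2.2 25 0 0 255;-2.2 25 0 0 255;-2.2 25 0 0 255;-2.2 25 0 0 255;-1 13 0 0 255;0 0 0 0 255;0 0 0 0 255"
}}

```text
time_s: 18.33
tool_pos: [0.5218, -0.4187, 0.0517]
tool_rot: [-179.9, 0.1, 51.8]
force: [-1.0, 0.1, -1.7]
grip_width: 0.0536
grasp_force: 30.0
```

```bash
python3 -c "
from h import *
go(.5235,-.4177)
a=cams.read_camera('wrist')[60:360,180:480]
S=pose('side');u,v=w2px(S,[.5235,-.4177,.05]).astype(int)
s=cams.read_camera('side')[v-50:v+50,u-50:u+50]
print(w2px(pose('wrist'),[.5235,-.4177,.024])-[180,60],(w2px(S,[.5235,-.4177,.024])-[u-50,v-50])*3+[300,0])
cv2.imwrite('pics/t4.png',np.hstack([a,cv2.resize(s,(300,300),interpolation=2)]))"
```

```text
now 18.3333 [ 0.5218 -0.4187  0.0517] [-1.799e+02  1.000e-01  5.180e+01] 0.0536
shift tool xy [1.8 0.7] = 1 x [1.79 0.74]
[151.25562803 189.4153224 ] [446.65024274 178.67768598]
```

View pics/t4.png

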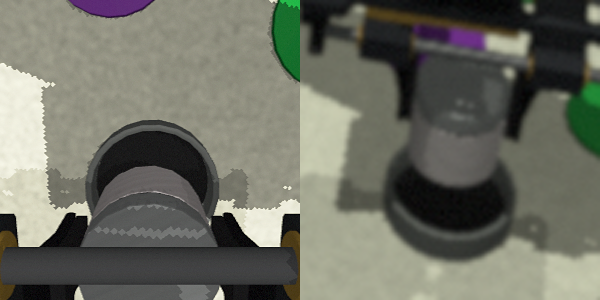

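The cup ring is centred ~(152,187) against a predicted (151,189), so the tin is aligned. Lowering.

Request:
{"op": "arm_command", "data": {
  "series": "2 1 0 0 255;0 0 20 0 255;0 0 20 0 255;0 0 8 0 255;0 0 3 0 255;0 0 1.5 0 255;0 0 0 0 255"
}}

```text
time_s: 19.02
tool_pos: [0.5249, -0.4177, 0.001]
tool_rot: [180.0, -0.0, 51.8]
force: [-0.9, 0.5, -0.5]
grip_width: 0.0533
grasp_force: 30.0
```

Request:
{"op": "arm_command", "data": {
  "series": "0 0 1 0 255;0 0 1 0 255;0 0 0.8 0 255;0 0 0 0 255"
}}

```text
time_s: 19.35
tool_pos: [0.5251, -0.4179, -0.0017]
tool_rot: [179.9, -0.0, 51.8]
force: [-0.9, -0.5, 1.2]
grip_width: 0.053
grasp_force: 30.0
```

Request:
{"op": "arm_command", "data": {
  "series": "0 0 0 0 180;0 0 0 0 120;0 0 0 0 60;0 0 0 0 0;0 0 0 0 0;0 0 0 0 0;0 0 0 0 0;0 0 -15 0 0;0 0 -30 0 0;0 0 -35 0 0;0 0 -35 0 0;0 0 -25 0 0;0 0 0 -0.11 0;0 0 0 -0.11 0;0 0 0 -0.11 0;0 0 0 -0.11 0;0 0 0 -0.11 0;0 0 0 -0.11 0;0 0 0 -0.11 0;0 0 0 -0.11 0"
}}

```text
time_s: 21.02
tool_pos: [0.5245, -0.4179, 0.1389]
tool_rot: [180.0, 0.0, 102.5]
force: [0.0, 0.8, -0.6]
grip_width: 0.087
grasp_force: 0.0
```

```bash
python3 -c "
from h import *
go(.4611,.0978)"
```

```text
now 21.0167 [ 0.5245 -0.4179  0.1389] [180.    0.  102.5] 0.087
shift tool xy [517.2  50.1] = 15 x [34.48  3.34]
```

Request:
{"op": "arm_command", "data": {
  "series": "17 1.6 0 0 0;34.5 3.3 0 0 0;34.5 3.3 0 0 0;34.5 3.3 0 0 0;34.5 3.3 0 0 0;34.5 3.3 0 0 0;34.5 3.3 0 0 0;34.5 3.3 0 0 0;34.5 3.3 0 0 0;34.5 3.3 0 0 0;34.5 3.3 0 0 0;34.5 3.3 0 0 0;34.5 3.3 0 0 0;34.5 3.3 0 0 0;34.5 3.3 0 0 0;17.5 2 0 0 0;0 0 0 0 0;0 0 0 0 0"
}}

```text
time_s: 22.52
tool_pos: [0.4636, 0.0989, 0.1384]
tool_rot: [179.9, 0.0, 102.4]
force: [-0.1, 0.1, 0.9]
grip_width: 0.0872
grasp_force: 0.0
```

```bash
python3 -c "
from h import *
go(.4611,.0978)
o=telemetry.get_obs();W=pose('wrist',o);im=cams.read_camera('wrist');hsv=cv2.cvtColor(im,cv2.COLOR_BGR2HSV)
m=cv2.inRange(hsv,(8,100,40),(22,255,255));m[265:]=0
c=max(cv2.findContours(m,0,1)[0],key=cv2.contourArea);e=cv2.fitEllipse(c);print(cv2.boundingRect(c),e,w2px(W,[.4611,.0978,.0125]))
p=px2w(W,*e[0],.0125);print(p);go(p[0],p[1]);cv2.imwrite('pics/r1.png',im)
t=cams.read_camera('top');cv2.imwrite('pics/top1.png',t)"
```

```text
now 22.5167 [0.4636 0.0989 0.1384] [179.9   0.  102.4] 0.0872
shift tool xy [-0.5 -2.7] = 1 x [-0.53 -2.69]
(292, 181, 73, 75) ((328.3971252441406, 218.10418701171875), (71.96775817871094, 74.29190826416016), 178.4688262939453) [326.3925171  218.62574251]
[0.46263264 0.09858769 0.0125    ]
now 22.5667 [0.4638 0.0976 0.1383] [179.9   0.  102.2] 0.0871
shift tool xy [ 1.2 -0.9] = 1 x [ 1.21 -0.93]
```

Request:
{"op": "arm_command", "data": {
  "series": "0.5 -1.5 0 0 0;0 0 30 0 0;0 0 30 0 0;0 0 30 0 0;0 0 30 0 0;0 0 25 0 0;0 0 14 0 0;0 0 7 0 0;0 0 0 0 0;0 0 0 0 255;0 0 0 0 255;0 0 0 0 255;0 0 0 0 255;0 0 0 0 255;0 0 0 0 255;0 0 0 0 255;0 0 0 0 255",
  "squeeze": 20
}}

```text
time_s: 24.03
tool_pos: [0.4625, 0.0992, -0.0277]
tool_rot: [179.9, -0.0, 102.3]
force: [-0.9, 0.4, 5.3]
grip_width: 0.0596
grasp_force: 20.0
```

```bash
python3 -c "
from h import *
go(.606,-.1518)"
```

```text
now 24.0333 [ 0.4625  0.0992 -0.0277] [179.9  -0.  102.3] 0.0596
shift tool xy [-275.8   86.9] = 9 x [-30.64   9.66]
```

Request:
{"op": "arm_command", "data": {
  "series": "0 0 -15 0 255;0 0 -25 0 255;0 0 -30 0 255;0 0 -20 0 255;0 0 0 0 255;-13.8 4.3 0 0 255;-27.6 8.7 0 0 255;-27.6 8.7 0 0 255;-27.6 8.7 0 0 255;-27.6 8.7 0 0 255;-27.6 8.7 0 0 255;-27.6 8.7 0 0 255;-27.6 8.7 0 0 255;-27.6 8.7 0 0 255;-27.6 8.7 0 0 255;-13.6 4.3 0 0 255;0 0 0 0 255;0 0 0 0 255"
}}

```text
time_s: 25.53
tool_pos: [0.6042, -0.1528, 0.06]
tool_rot: [-179.9, -0.0, 102.2]
force: [-0.5, 0.6, -1.9]
grip_width: 0.0595
grasp_force: 20.0
```

```bash
python3 -c "
from h import *
go(.606,-.1518)
W=pose('wrist');im=cams.read_camera('wrist')
print('base',w2px(W,[.606,-.1518,.006]),'post',w2px(W,[.606,-.1518,.046]))
a=im[60:360,180:480]
S=pose('side');u,v=w2px(S,[.606,-.1518,.05]).astype(int)
s=cams.read_camera('side')[v-50:v+50,u-50:u+50]
cv2.imwrite('pics/r2.png',np.hstack([a,cv2.resize(s,(300,300),interpolation=2)]))"
```

```text
now 25.5333 [ 0.6042 -0.1528  0.06  ] [-179.9   -0.   102.2] 0.0595
shift tool xy [0.6 1.9] = 1 x [0.57 1.93]
base [333.19990782 239.93398172] post [333.78763062 258.52108516]
```

View pics/r2.png

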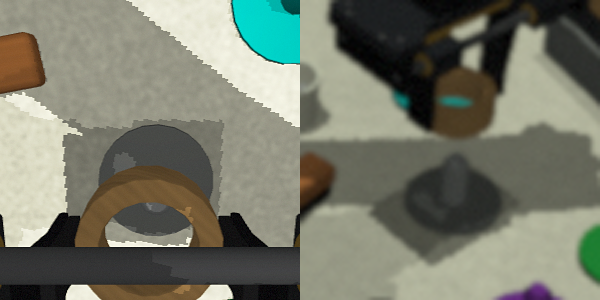

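The grey spindle base is centred at crop (155,181), prediction (153,180); the roll is level. I correct ~3 mm in tool y and lower it.

Request:
{"op": "arm_command", "data": {
  "series": "0.5 3.2 0 0 255;0 0 25 0 255;0 0 20 0 255;0 0 20 0 255;0 0 8 0 255;0 0 4 0 255;0 0 0 0 255"
}}

```text
time_s: 26.22
tool_pos: [0.608, -0.1501, -0.0159]
tool_rot: [-180.0, -0.0, 102.3]
force: [0.0, -0.4, -0.2]
grip_width: 0.0599
grasp_force: 20.0
```

Request:
{"op": "arm_command", "data": {
  "series": "0 0 2 0 255;0 0 2 0 255;0 0 0 0 255"
}}

```text
time_s: 26.47
tool_pos: [0.609, -0.151, -0.0187]
tool_rot: [179.9, 0.0, 102.3]
force: [-0.5, 0.7, -0.4]
grip_width: 0.0599
grasp_force: 20.0
```

Request:
{"op": "arm_command", "data": {
  "series": "0 0 1.5 0 255;0 0 1 0 255;0 0 0 0 255"
}}

```text
time_s: 26.72
tool_pos: [0.6087, -0.1511, -0.0216]
tool_rot: [180.0, 0.0, 102.3]
force: [0.1, -0.7, -0.0]
grip_width: 0.0596
grasp_force: 20.0
```

Request:
{"op": "arm_command", "data": {
  "series": "0 0 0 0 180;0 0 0 0 120;0 0 0 0 60;0 0 0 0 0;0 0 0 0 0;0 0 0 0 0;0 0 0 0 0;0 0 -15 0 0;0 0 -30 0 0;0 0 -35 0 0;0 0 -35 0 0;0 0 -25 0 0;0 0 0 0.12 0;0 0 0 0.12 0;0 0 0 0.12 0;0 0 0 0.12 0;0 0 0 0.12 0;0 0 0 0.12 0;0 0 0 0.12 0;0 0 0 0.12 0"
}}

```text
time_s: 28.38
tool_pos: [0.6082, -0.151, 0.118]
tool_rot: [-180.0, -0.0, 46.9]
force: [0.2, 0.2, -0.3]
grip_width: 0.0871
grasp_force: 0.0
```

```bash
python3 -c "
from h import *
print(telemetry.get_obs()['qpos'])
go(.4635,-.1161,20.7)"
```

```text
[-23.80144412  22.09940907  44.68939489  93.17510323 -16.2131934
  71.44315948 -19.08788749]
now 28.3833 [ 0.6082 -0.151   0.118 ] [-180.    -0.    46.9] 0.0871
turn 4 x 0.1144
shift tool xy [-123.1  -83.8] = 5 x [-24.61 -16.75]
```

Request:
{"op": "arm_command", "data": {
  "series": "0 0 0 0.1144 0;0 0 0 0.1144 0;0 0 0 0.1144 0;0 0 0 0.1144 0;-24.6 -16.7 0 0 0;-24.6 -16.7 0 0 0;-24.6 -16.7 0 0 0;-24.6 -16.7 0 0 0;-24.6 -16.7 0 0 0;0 0 0 0 0;0 0 0 0 0"
}}

```text
time_s: 29.3
tool_pos: [0.463, -0.116, 0.1185]
tool_rot: [-179.8, -0.2, 21.1]
force: [0.1, 0.5, 0.1]
grip_width: 0.0871
grasp_force: 0.0
```

```bash
python3 -c "
from h import *
o=telemetry.get_obs();W=pose('wrist',o);print(o['qpos'])
im=cams.read_camera('wrist');cv2.imwrite('pics/b1.png',im);t=cams.read_camera('top');cv2.imwrite('pics/top2.png',t)
def br(im,P,cut=480):
    m=cv2.inRange(cv2.cvtColor(im,cv2.COLOR_BGR2HSV),(5,100,40),(14,255,255));m[cut:]=0
    c=max(cv2.findContours(m,0,1)[0],key=cv2.contourArea);r=cv2.minAreaRect(c);print(r)
    q=[px2w(P,*b,.03)[:2] for b in cv2.boxPoints(r)];return np.array(q)
for q in(br(t[200:320,330:410],(pose('top')[0]-np.array([[0,0,330],[0,0,200],[0,0,0]]),*pose('top')[1:])),br(im,W,265)):
    e=[q[1]-q[0],q[2]-q[1]];print('c',q.mean(0),[ (np.linalg.norm(x).round(4),np.degrees(np.arctan2(x[1],x[0])).round(1)) for x in e])
go(.4635,-.1161,20.7)"
```

```text
[-42.25986682  -2.36636852  53.06905151 113.61279759   1.73714796
  67.74165733 -58.7709419 ]Traceback (most recent call last):
  File "<string>", line 9, in <module>
    for q in(br(t[200:320,330:410],(pose('top')[0]-np.array([[0,0,330],[0,0,200],[0,0,0]]),*pose('top')[1:])),br(im,W,265)):
             ~~^^^^^^^^^^^^^^^^^^^^^^^^^^^^^^^^^^^^^^^^^^^^^^^^^^^^^^^^^^^^^^^^^^^^^^^^^^^^^^^^^^^^^^^^^^^^^^
  File "<string>", line 7, in br
    c=max(cv2.findContours(m,0,1)[0],key=cv2.contourArea);r=cv2.minAreaRect(c);print(r)
ValueError: max() iterable argument is empty
```

```bash
cat > br.py <<'E'
from h import *
W=pose('wrist');T=pose('top');T=(T[0]-np.array([[0,0,330],[0,0,200],[0,0,0]]),*T[1:])
for im,P,cut in((cv2.imread('pics/top0.png')[200:320,330:410],T,480),(cv2.imread('pics/b1.png'),W,265)):
    m=cv2.inRange(cv2.cvtColor(im,cv2.COLOR_BGR2HSV),(3,90,30),(16,255,255));m[cut:]=0
    c=max(cv2.findContours(m,0,1)[0],key=cv2.contourArea);r=cv2.minAreaRect(c);print(r,cv2.boundingRect(c))
    q=np.array([px2w(P,*b,.03)[:2] for b in cv2.boxPoints(r)])
    print('c',q.mean(0),[(np.linalg.norm(x).round(4),np.degrees(np.arctan2(x[1],x[0])).round(1)) for x in(q[1]-q[0],q[2]-q[1])])
go(.4635,-.1161,20.7)
E
python3 br.py
```

```text
((37.86393737792969, 62.40327835083008), (64.98990631103516, 13.856878280639648), 66.37062072753906) (20, 31, 37, 64)
c [ 0.46435992 -0.11459613] [(np.float64(0.0273), np.float64(-66.2)), (np.float64(0.1262), np.float64(-157.8))]
((328.9420166015625, 199.5485076904297), (129.34376525878906, 41.231712341308594), 89.39049530029297) (308, 135, 43, 130)
c [ 0.48319255 -0.11078938] [(np.float64(0.0288), np.float64(-68.4)), (np.float64(0.0949), np.float64(-157.6))]
now 29.4 [ 0.4645 -0.1171  0.1186] [ 1.8e+02 -1.0e-01  2.1e+01] 0.0868
shift tool xy [-0.6 -1.3] = 1 x [-0.6  -1.34]
```

Request:
{"op": "arm_command", "data": {
  "series": "1 -1 0 -0.015 0;0 0 30 0 0;0 0 30 0 0;0 0 30 0 0;0 0 30 0 0;0 0 17 0 0;0 0 8 0 0;0 0 0 0 0;0 0 0 0 255;0 0 0 0 255;0 0 0 0 255;0 0 0 0 255;0 0 0 0 255;0 0 0 0 255;0 0 0 0 255;0 0 0 0 255;0 0 0 0 255;0 0 0 0 255;0 0 0 0 255;0 0 0 0 255",
  "squeeze": 25
}}

```text
time_s: 31.07
tool_pos: [0.4641, -0.1159, -0.0269]
tool_rot: [-180.0, -0.0, 21.9]
force: [-0.4, 1.8, 0.2]
grip_width: 0.0299
grasp_force: 25.0
```

```bash
python3 -c "
from h import *
o=telemetry.get_obs();print(o['qpos'],o['grip_width'],o['grasp_force'])
go(.52,.12,-3.9);go(.3498,.2792,-3.9)"
```

```text
[-36.3518525   14.98491798  52.0249076  121.12674651 -15.31477285
  50.5427259  -43.52743461] 0.029906775395573102 24.974870681762695
now 31.0667 [ 0.4641 -0.1159 -0.0269] [-180.    -0.    21.9] 0.0299
turn 4 x 0.1125
shift tool xy [  39.7 -239.2] = 7 x [  5.67 -34.17]
now 31.0667 [ 0.4641 -0.1159 -0.0269] [-180.    -0.    21.9] 0.0299
turn 4 x 0.1125
shift tool xy [-140.9 -386.4] = 12 x [-11.74 -32.2 ]
```

Request:
{"op": "arm_command", "data": {
  "series": "0 0 -20 0 255;0 0 -30 0 255;0 0 -35 0 255;0 0 -25 0 255;0 0 0 0.1125 255;0 0 0 0.1125 255;0 0 0 0.1125 255;0 0 0 0.1125 255;2.5 -15 0 0 255;5 -30 0 0 255;5 -30 0 0 255;5 -30 0 0 255;5 -30 0 0 255;5 -30 0 0 255;5 -30 0 0 255;5 -30 0 0 255;2.5 -15 0 0 255;0 0 0 0 255"
}}

```text
time_s: 32.57
tool_pos: [0.5203, 0.125, 0.0826]
tool_rot: [-180.0, 0.0, -3.5]
force: [0.1, 0.5, -0.6]
grip_width: 0.0298
grasp_force: 25.0
```

```bash
python3 -c "
from h import *
o=telemetry.get_obs();print(o['qpos'],o['grip_width'],o['grasp_force'])
go(.3498,.2792,-3.9)"
```

```text
[ -57.06130407   10.93650253   45.15644456  108.28151824   -8.59406455
   64.21873614 -102.19747881] 0.02980481279229446 24.976224303245544
now 32.5667 [0.5203 0.125  0.0826] [-180.     0.    -3.5] 0.0298
shift tool xy [-180.6 -142.2] = 7 x [-25.8  -20.31]
```

Request:
{"op": "arm_command", "data": {
  "series": "-11.5 -9 0 0 255;-22.6 -17.8 0 0 255;-22.6 -17.8 0 0 255;-22.6 -17.8 0 0 255;-22.6 -17.8 0 0 255;-22.6 -17.8 0 0 255;-22.6 -17.8 0 0 255;-22.6 -17.8 0 0 255;-11.1 -8.9 0 0 255;0 0 0 0 255;0 0 0 0 255"
}}

```text
time_s: 33.48
tool_pos: [0.3497, 0.2741, 0.0829]
tool_rot: [180.0, -0.0, -3.9]
force: [-0.3, -0.2, -1.4]
grip_width: 0.0296
grasp_force: 25.0
```

```bash
python3 -c "
from h import *
o=telemetry.get_obs();print(o['qpos'])
go(.3498,.2792,-3.9)
W=pose('wrist');im=cams.read_camera('wrist')
for s in(-1,1):
  for x in(-.08,.08):
    a=np.radians(-3.9);e=np.array([np.cos(a),np.sin(a)]);n=np.array([-e[1],e[0]]);q=np.array([.3498,.2792])+x*e+s*.03*n;print(x,s,w2px(W,[*q,.014]).round(1))
S=pose('side');u,v=w2px(S,[.35,.279,.05]).astype(int)
cv2.imwrite('pics/b2.png',np.hstack([im[0:400,130:530],cv2.resize(cams.read_camera('side')[v-65:v+65,u-65:u+65],(400,400),interpolation=2)]));print('side org',u-65,v-65)"
```

```text
[ -74.85440049   -3.53797974   32.66035617  119.47256771    2.16572394
   63.54382359 -137.08358422]
now 33.4833 [0.3497 0.2741 0.0829] [180.   -0.   -3.9] 0.0296
shift tool xy [-0.3 -5.1] = 1 x [-0.29 -5.12]
-0.08 -1 [360.9 340.1]
0.08 -1 [366.1 115.1]
-0.08 1 [280.2 340.1]
0.08 1 [272.5 115.1]
side org 147 127
```

View pics/b2.png

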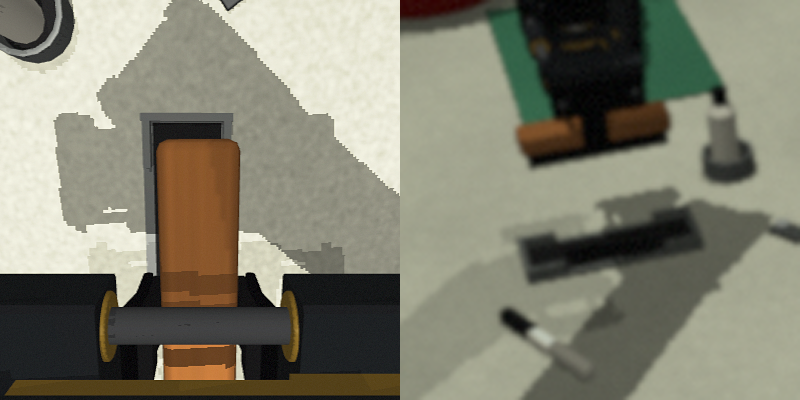

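The tray's far corners are at full px (271,114) and (363,114), against predicted (272.5,115) and (366,115), so it lies ~6 mm along tool −y. The brush is aligned with it. Lowering.

Request:
{"op": "arm_command", "data": {
  "series": "0.3 -6.4 0 0 255;0 0 25 0 255;0 0 30 0 255;0 0 25 0 255;0 0 13 0 255;0 0 6 0 255;0 0 2 0 255;0 0 0 0 255"
}}

```text
time_s: 34.25
tool_pos: [0.3511, 0.2814, -0.0178]
tool_rot: [180.0, -0.0, -3.9]
force: [-0.5, -0.4, -0.9]
grip_width: 0.0296
grasp_force: 25.0
```

Request:
{"op": "arm_command", "data": {
  "series": "0 0 2 0 255;0 0 2 0 255;0 0 1 0 255;0 0 0 0 255"
}}

```text
time_s: 34.58
tool_pos: [0.3505, 0.2819, -0.0226]
tool_rot: [-180.0, -0.0, -3.9]
force: [-0.9, -0.1, -0.4]
grip_width: 0.0297
grasp_force: 25.0
```

Request:
{"op": "arm_command", "data": {
  "series": "0 0 0 0 180;0 0 0 0 120;0 0 0 0 60;0 0 0 0 0;0 0 0 0 0;0 0 0 0 0;0 0 0 0 0;0 0 0 0 0;0 0 -15 0 0;0 0 -30 0 0;0 0 -35 0 0;0 0 -35 0 0;0 0 -30 0 0;0 0 0 -0.12 0;0 0 0 -0.12 0;0 0 0 -0.12 0;0 0 0 -0.12 0;0 0 0 -0.12 0;0 0 0 -0.12 0;0 0 0 -0.12 0"
}}

```text
time_s: 36.25
tool_pos: [0.3503, 0.2815, 0.122]
tool_rot: [-180.0, -0.0, 44.6]
force: [-0.5, -0.6, 0.2]
grip_width: 0.0871
grasp_force: 0.0
```

```bash
python3 -c "
from h import *
go(.25,.58)"
```

```text
now 36.25 [0.3503 0.2815 0.122 ] [-180.    -0.    44.6] 0.0871
shift tool xy [ 138.1 -283. ] = 9 x [ 15.35 -31.44]
```

Request:
{"op": "arm_command", "data": {
  "series": "7.7 -15.7 -15 0 0;15.3 -31.4 0 0 0;15.3 -31.4 0 0 0;15.3 -31.4 0 0 0;15.3 -31.4 0 0 0;15.3 -31.4 0 0 0;15.3 -31.4 0 0 0;15.3 -31.4 0 0 0;15.3 -31.4 0 0 0;7.7 -15.7 0 0 0;0 0 0 0 0;0 0 0 0 0"
}}

```text
time_s: 37.25
tool_pos: [0.251, 0.5805, 0.1362]
tool_rot: [179.9, 0.1, 44.4]
force: [-0.0, -1.1, -0.1]
grip_width: 0.0872
grasp_force: 0.0
```

```bash
python3 -c "
from h import *
P=pose('top');t=cams.read_camera('top');cv2.imwrite('pics/topF.png',t);cv2.imwrite('pics/sideF.png',cams.read_camera('side'))
h=cv2.cvtColor(t,cv2.COLOR_BGR2HSV)
def blob(lo,hi,roi):
    u0,v0,u1,v1=roi;m=cv2.inRange(h[v0:v1,u0:u1],lo,hi);c=max(cv2.findContours(m,0,1)[0],key=cv2.contourArea);r=cv2.minAreaRect(c);return np.array(r[0])+[u0,v0],r[1:],cv2.contourArea(c)
for n,roi,z in(('brush',(120,270,210,380),.034),('roll',(350,160,420,225),.031)):
    b=blob((3,70,25),(22,255,255),roi);print(n,b,px2w(P,*b[0],z))
for n,p,r in(('brush grid',(163,323),40),('roll',(384,190),22)):
    pass
old=cv2.imread('pics/top0.png')
for n,(u,v) in dict(screw=(310,225),spin=(384,194),wide=(521,233),slim=(121,249)).items():
    print(n,cv2.absdiff(old,t)[v-20:v+20,u-20:u+20].mean().round(2), (h[v-18:v+19:6,u-18:u+19:6,2]).tolist() if n in('wide',) else '')
a=cv2.cvtColor(old,6)[200:250,285:335];b=cv2.cvtColor(t,6)[200:250,285:335]
print('screw shift',cv2.phaseCorrelate(a.astype(float),b.astype(float)))
g=cv2.GaussianBlur(cv2.cvtColor(t,6),(5,5),0)
c=cv2.HoughCircles(g[195:270,480:560],cv2.HOUGH_GRADIENT,1,10,param1=60,param2=12,minRadius=11,maxRadius=17)
print(c[0][:3]+[480,195,0] if c is not None else None); print('tin expected top',w2px(P,[.5235,-.4177,.065]),'bottle cap exp',w2px(P,[.4955,.372,.089]))
"
```

```text
brush (array([160.15985107, 322.11460114]), ((18.683731079101562, 72.02214813232422), 6.581944465637207), 1199.0) [0.35027403 0.27897571 0.034     ]
roll (array([384., 192.]), ((28.0, 28.0), 90.0), 626.0) [ 0.60459564 -0.14951204  0.031     ]
screw 3.33 
spin 9.89 
wide 24.14 [[128, 114, 82, 75, 111, 119, 132], [73, 44, 55, 110, 108, 108, 109], [73, 57, 72, 107, 107, 107, 108], [72, 58, 58, 107, 107, 107, 108], [71, 64, 63, 69, 106, 107, 86], [64, 76, 67, 69, 61, 44, 116], [132, 73, 67, 75, 79, 124, 134]]
slim 13.96 
screw shift ((0.0075720516884487665, 0.12028793586124564), 0.8739611329509246)
[[529.5        227.5         14.10000038]
 [519.5        230.5         16.39999962]]
tin expected top [529.19943481 227.58768382] bottle cap exp [105.56714164 240.87231984]
```

```bash
python3 -c "
from cell import env
print(env.sign_off())"
```

```text
the job is handed in; nothing more can be done
None
```

The job is handed in after about 37 s: bottle, tin, roll and brush were placed in that order, each down in its own holder, and the screw cup's image had moved only 0.1 px; no verdict was returned.

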